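Show a bangle's setting to the inspection camera

TASK

First raise the dust shutter of the inspection camera fully by its handle and leave it up. Then take the bangle with the large cup setting out of the wooden rest and hold it up in the air in front of the lens, upright (hoop standing as it did in the rest), with the setting pointing straight at the lens and its face 75 mm from the lens, centred on it. Finish while still holding it there, motionless, touching nothing else with it; leave the other bangles and the bench clutter where they are.

Things in the scene. Friction and masses are not known exactly. Their poses are not given: they have to be found in the camera images.
- camera_cabinet: grey inspection camera cabinet, 200 mm deep (its x), 170 wide (its y), 175 high, fixed on a foot plate 240 x 190 x 8 mm. Origin: centre of its underside. Its front face is 100 mm from the origin towards its own -x (shutter guides at y = +/-66 mm stand 14 mm proud, 173 mm high), black camera barrel at the back. Stands on the right of the bench, its front turned roughly to +y; place and yaw vary
- lens (a point): centre of the round lens, 40 mm across, in the cabinet's front face, 100 mm above the bench, behind the shutter. Its axes are the cabinet's: -x points straight out of the lens, z up
- focus (a point): point in the air straight in front of the lens, 75 mm from it, 100 mm above the bench: where the centre of the setting's face is to be held. Axes as the lens: +x points into the lens
- shutter (a joint): vertical sliding dust shutter in front of the lens, an aluminium plate 119 wide, 82 high, 5 thick, its plane 8.5 mm in front of the cabinet's face. Value: height raised in m, 0 = down (lens covered), 0.075 = stop, fully up. Starts at or near the bottom. Moves with about 5 N upward and stays wherever it is left
- shutter_handle (a point): centre of the outer part of the shutter's handle, moves with the shutter. The handle is a black upright fin on the shutter: 10 mm thick (along the cabinet's y), 22 mm high, standing 50 mm out from the shutter along the cabinet's -x. This point lies 30 mm out from the shutter's front (the fin goes on 20 mm further), at mid height of the fin: 136 mm above the bench when the shutter is down. Free on both sides; can be pinched from above. Axes as the cabinet
- rest: dark wooden rest, 80 mm (its x) by 190 mm (its y), 30 mm high, fixed, on the left of the bench; origin: centre of its underside. Three slots run along its x at y = -68, 0 and +68 mm, each 60.5 mm long, 14.5 mm wide, floor 12 mm above the bench. A bangle stands on edge in each; which one is where varies, and so do the rest's place and yaw
- bangle_setting: the bangle to show: brass hoop 66 mm outside, 58 mm inside diameter, 12 mm wide, about 85 g, standing on edge (its top 78 mm above the bench). Origin: lowest point of the hoop, middle of its width. z up to the hoop's top (66 mm above the origin), y along the hoop's bore, x (in the hoop's plane) to the side where a round cup setting, 20 mm across, stands 14 mm out of the hoop at mid height. In the rest its x is the rest's x, pointing away from the robot
- bangle_centre (a point): centre of that bangle's hoop, 33 mm above its origin. Axes as the bangle
- setting (a point): centre of the cup setting's outer face: 47 mm along the bangle's x from the hoop's centre. Axes as the bangle: x points out of the setting
- bangle_plain: another brass bangle of the same hoop size with nothing on it, in the rest; same kind of origin. To be left alone
- bangle_stud: another brass bangle of the same hoop size with one small square stud (7 mm, 5.5 mm proud), in the rest; same kind of origin. To be left alone
- dish: shallow steel dish, 90 mm across, 16 mm high, origin under its centre, on a plaster soldering board (150 x 170 x 12 mm, fixed). Bench clutter
- tweezers: steel tweezers, 158 mm long, 8 mm high, lying flat, origin under the middle. Bench clutter
- pliers: small pliers with black grips, about 180 mm long, 16 mm high, lying flat, origin under the joint. Bench clutter
- flux_jar: small closed jar, 52 mm across, 60 mm high, origin under its centre. Bench clutter
- mallet: hammer, 220 mm long, lying flat on the bench at the far left. Bench clutter
- wire_spool: copper spool, 56 mm across, 32 mm high, standing, origin under its centre. Bench clutter
Mind the look-alikes: they are no part of the job. Leave any green look-alike of the bangle_setting alone.

How it is judged:
By the outcome, as a careful person would: the job done as asked, in the order asked, and still so for the second after the job is handed in, while the arm keeps its last pose, push and grip.
It also fails if it takes over 48 s, if anything falls off the work surface, if the arm or the gripper's body presses on something with over 40 N, if the wrist force passes 120 N, or if a joint passes its speed limit or range.

ROBOT

A 7-joint arm with a two-finger parallel gripper is mounted at the origin on the work surface. World frame = base frame: x ahead of the robot, y to its left, z up, the work surface at z = 0. Lengths are in m, angles in rad, forces in N, time in s.
With the tool pointing down it reaches from about 0.425 to 0.925 m from the base axis. Payload 6.8 kg.
Tool frame: the origin (TCP) lies midway between the tips of the shut fingers; the grasp point (between the pads) lies 19 mm behind it (r.grip_point_offset is the distance from the TCP to the grasp point, in m); z points along the fingers, y is the direction in which the jaws open and shut (so a half turn about z gives the same grasp; the last joint's range is limited). The gripper opens to 85 mm and grips with 20 to 120 N. Pads are 22 mm wide; open, the fingers measure 114 mm over their backs; the gripper's body (76 mm by 85 mm) begins 54 mm behind the grasp point. The pads swing forward as they close: fully open they stand 13 mm farther back than shut.
Start: joints at [1.051, 0.477, 0.022, 1.555, -0.011, 1.109, -0.083], TCP at [0.27, -0.619, 0.231] pointing down, gripper open.
Joint ranges: [-2.96, 2.96], [-0.34, 2.1], [-1.41, 1.46], [0.24, 2.44], [-1.37, 4.51], [0.17, 1.92], [-2.96, 2.96]. Speed limits (rad/s): [2.39, 2.39, 3.14, 3.14, 3.14, 3.14, 3.14].

INTERFACE

Orientations are given as a rotation vector (axis times angle).
In Python, from bench import r, grab_frame, camera_params gives the robot as it stands.
- The arm moves only by the tool carry_out, never from a script. Its argument "motion" is text: rows parted by semicolons, each of 5 numbers parted by spaces: the closure, from 0 (fully open) to 1 (shut), then the shift along the tool's x, y, z in mm, then the turn about the tool's z in rad. In form: fingers dx dy dz twist; .... A call has exactly 8 rows; each row shifts and turns the commanded pose from where the row before left it, along the tool's axes as they then stand; what a row does not reach is not made up. A row lasts 1/8 s, in which the tool goes at most 62.5 mm and 10.7 degrees, less where a joint would pass 70% of its speed; a pose out of reach is approached as far as the arm can. A call with a gripper value outside its range is refused whole. The fingers move at their own pace and stop on an object; "newtons" is the grip in N (left out, the last holds). Time passes only in rows, so rows that do not move let the fingers close, or fill a call up. It gives the time, the measured TCP pose, the force and the opening at its end, in the units of the state.
- r.get_obs(): the state, without advancing time (a new reading comes with each control period).
- grab_frame(name): name is "scene" or "top" or "wrist"; returns the picture (384x512x3 uint8, red, green, blue); there is no depth.
- camera_params(name): a dict with "fx", "fy", "cx", "cy" (pixels), "eye" and "attitude" of the camera in the world. Camera axes: x right, y down, z forward; pixel columns grow to the right and rows downward; lengths in m; the calibration is good to about 2 mm. The wrist camera is an equidistant fisheye: a pixel r from the principal point sees the ray r / f radians off the axis. A picture is of the moment at which its call begins: read the wrist's pose just before it. camera_params takes no time and is no camera call; for the wrist camera it gives the pose at the moment of the call.
- r.hand_in(): hands the job in, once; it reports no verdict.
The state is a dict: "clock": time; "joints": joint angles; "qvel": joint speeds; "tau": joint torques, N m; "tcp_pos": TCP position; "orientation": TCP orientation; "contact_force": force on the tool from outside, world axes, zero at the start; "moment": the same for the moment, N m; "grip_width": finger opening in m.
Only numpy, scipy, OpenCV 4.12 (cv2) and the standard library are available. Lean on these libraries where they do the work, as an engineer would, in place of code of your own. Each camera call takes 0.05 s, during which the arm holds its last target.

## Working session

There is one attempt and no reset: what is moved stays moved. The work goes in short steps, Python scripts to look and compute and a tool call to move; the robot and the scene stay as the last step left them, time stands still between calls to the robot, and variables do not carry over. Pictures are saved under pics/ and viewed, and the job is handed in when it is done.

Besides the shell and the picture viewer there is one more tool, called after "Call:" as name(argument=value, ...), one argument or row to a line, values as JSON. carry_out: Moves the arm, as the interface text tells. Its arguments: {"type":"object","properties":{"motion":{"type":"string"},"newtons":{"type":"number"}},"required":["motion"]}

```bash
mkdir -p pics; ls
python3 - <<'E'
from bench import r, grab_frame, camera_params
import cv2
print(r.get_obs())
for n in ["scene","top","wrist"]:
    print(n,camera_params(n))
    cv2.imwrite(f"pics/{n}0.png",cv2.cvtColor(grab_frame(n),cv2.COLOR_RGB2BGR))
E
```

```text
pics
{'clock': 0.0, 'joints': array([ 1.05089737,  0.47782554,  0.02232206,  1.55647498, -0.0115142 ,
        1.10931985, -0.08311469]), 'qvel': array([-0.00015199,  0.0019848 ,  0.00041439, -0.00017247,  0.00074136,
       -0.00038398, -0.00037893]), 'tau': array([-4.43015342e-04, -5.96454656e+01,  1.60733387e+00, -2.81195068e+01,
        1.22823397e-02,  9.28371563e-03,  1.63895811e-05]), 'tcp_pos': array([ 0.26992698, -0.61800927,  0.2302984 ]), 'orientation': array([-3.07343665e+00, -6.41941738e-01,  7.96036390e-04]), 'contact_force': array([0.52265915, 0.11917472, 0.17296711]), 'moment': array([-0.00412938,  0.01347407,  0.00493902]), 'grip_width': 0.08560565957923538}
scene {'fx': 411.25150827976773, 'fy': 411.25150827976773, 'cx': 258.96655873798295, 'cy': 191.38549556681616, 'eye': array([0.94480252, 0.57206951, 1.06415095]), 'attitude': array([-0.84367403, -2.71877222,  0.86417785])}
top {'fx': 375.130330019304, 'fy': 375.130330019304, 'cx': 255.86702432865377, 'cy': 184.39140278647454, 'eye': array([0.48380589, 0.02870056, 1.17239465]), 'attitude': array([-2.19061082,  2.16927843, -0.12190806])}
wrist {'fx': 297.3186396354542, 'fy': 297.3186396354542, 'cx': 254.1351494123439, 'cy': 191.86879986719805, 'eye': array([ 0.33287973, -0.5916027 ,  0.37318013]), 'attitude': array([ 2.43553719, -1.59132106, -0.21845258])}
```

View pics/scene0.png

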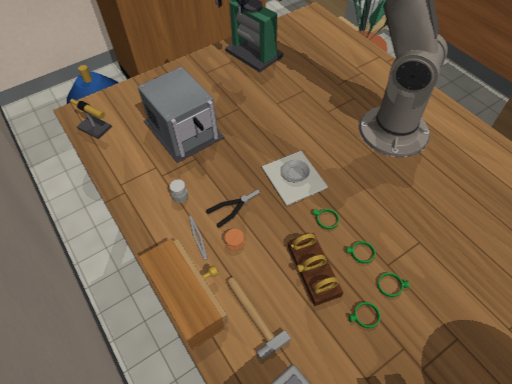

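View pics/top0.png

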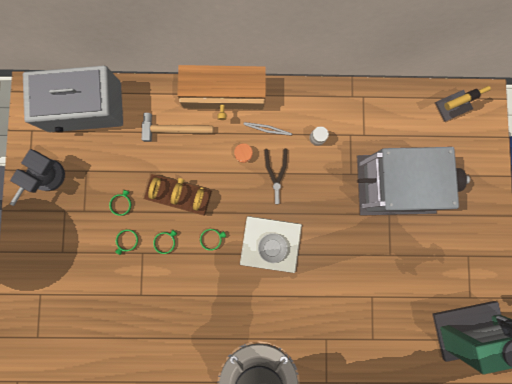

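View pics/wrist0.png

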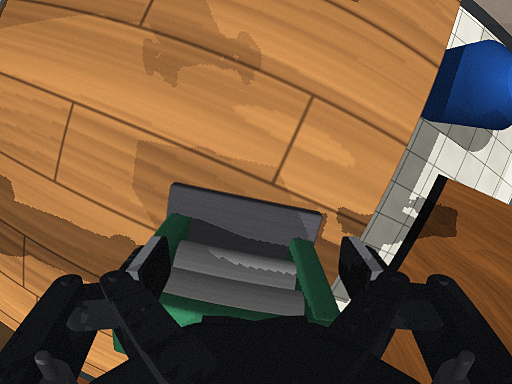

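```bash
cat > h.py <<'E'
import numpy as np, cv2
from scipy.spatial.transform import Rotation as R
from bench import r, grab_frame, camera_params
def ray(c,u,v):
    x,y=(u-c['cx'])/c['fx'],(v-c['cy'])/c['fy']
    return R.from_rotvec(c['attitude']).apply([x,y,1.])
def rayf(c,u,v):
    x,y=(u-c['cx'])/c['fx'],(v-c['cy'])/c['fy']; t=np.hypot(x,y)
    s=np.sinc(t/np.pi)
    return R.from_rotvec(c['attitude']).apply([x*s,y*s,np.cos(t)])
def onz(c,u,v,z,f=ray):
    d=f(c,u,v); return c['eye']+d*(z-c['eye'][2])/d[2]
def proj(c,p):
    q=R.from_rotvec(c['attitude']).inv().apply(np.asarray(p)-c['eye'])
    return np.array([c['cx']+c['fx']*q[...,0]/q[...,2],c['cy']+c['fy']*q[...,1]/q[...,2]]).T
def projf(c,p):
    q=R.from_rotvec(c['attitude']).inv().apply(np.asarray(p)-c['eye'])
    rho=np.hypot(q[...,0],q[...,1]);t=np.arctan2(rho,q[...,2])
    return np.array([c['cx']+c['fx']*t*q[...,0]/rho,c['cy']+c['fy']*t*q[...,1]/rho]).T
def tri(L):
    A=np.zeros((3,3));b=np.zeros(3)
    for e,d in L:
        d=d/np.linalg.norm(d);P=np.eye(3)-np.outer(d,d);A+=P;b+=P@e
    return np.linalg.solve(A,b)
def crop(src,box,s,out):
    im=cv2.imread(src);x0,y0,x1,y1=box
    cv2.imwrite(out,cv2.resize(im[y0:y1,x0:x1],None,fx=s,fy=s,interpolation=cv2.INTER_CUBIC))
E
python3 - <<'E'
from h import *
crop('pics/top0.png',(340,130,480,230),5,'pics/a.png')
crop('pics/scene0.png',(130,60,230,170),5,'pics/b.png')
crop('pics/top0.png',(135,165,225,225),8,'pics/c.png')
crop('pics/scene0.png',(275,220,355,310),6,'pics/d.png')
E
```

```text
(no output)
```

View pics/a.png

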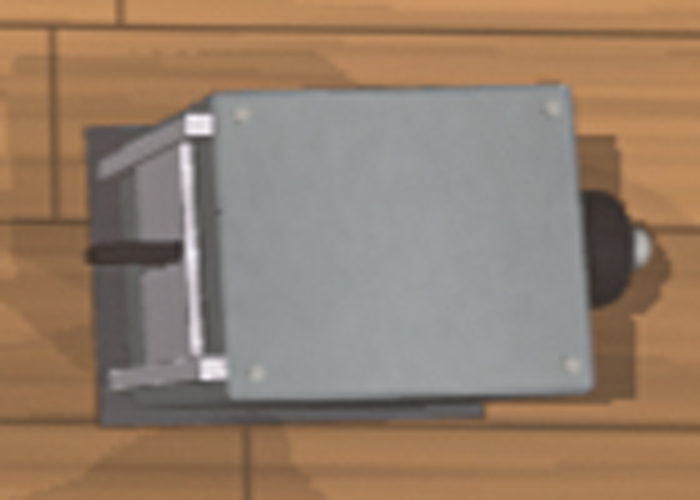

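View pics/b.png

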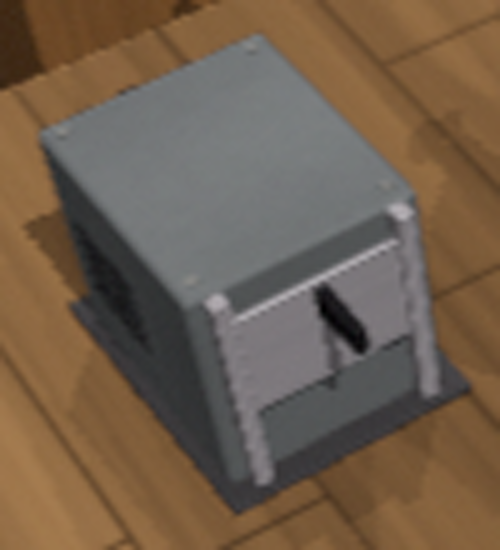

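View pics/c.png

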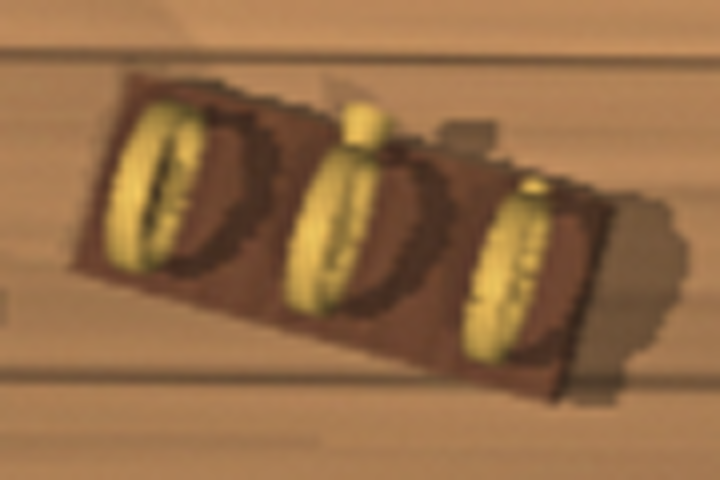

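View pics/d.png

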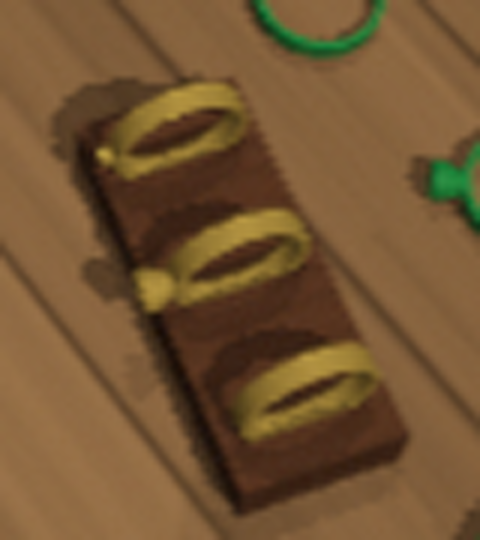

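Run:
```python
from h import *
T=camera_params('top');S=camera_params('scene')
def t(x,y,b,s): return (x/s+b[0]-.5+.5/s,y/s+b[1]-.5+.5/s)
ta=lambda x,y:t(x,y,(340,130),5); tb=lambda x,y:t(x,y,(130,60),5)
tc=lambda x,y:t(x,y,(135,165),8); td=lambda x,y:t(x,y,(275,220),6)
def both(p,q): return tri([(T['eye'],ray(T,*p)),(S['eye'],ray(S,*q))])
print('roof FL? ',[both(ta(*a),tb(*b)).round(4) for a,b in [((212,93),(190,305)),((570,86),(42,132)),((592,390),(262,36)),((230,400),(412,198))]])
for z in (.175,.183):
  for a,b in [((212,93),(190,305)),((570,86),(42,132)),((592,390),(262,36)),((230,400),(412,198))]:
    print(z,onz(T,*ta(*a),z).round(4),onz(S,*tb(*b),z).round(4))
print('handle tip, root top', both(ta(88,253),tb(358,345)),both(ta(182,248),tb(322,290)))
print('rest')
for a in [(130,78),(605,207),(552,398),(72,268)]: print(onz(T,*tc(*a),.03).round(4))
for a in [(84,128),(235,80),(405,437),(240,497)]: print(onz(S,*td(*a),.03).round(4))
print('setting', both(tc(363,125),td(155,290)), onz(T,*tc(363,125),.045),onz(S,*td(155,290),.045))
```

```text
roof FL?  [array([ 0.6815, -0.3289,  0.1698]), array([ 0.6884, -0.5269,  0.1682]), array([ 0.5226, -0.5343,  0.1646]), array([ 0.5169, -0.3399,  0.1603])]
0.175 [ 0.6818 -0.3281  0.175 ] [ 0.682  -0.3221  0.175 ]
0.175 [ 0.688  -0.5242  0.175 ] [ 0.6896 -0.5172  0.175 ]
0.175 [ 0.5229 -0.5292  0.175 ] [ 0.5269 -0.5206  0.175 ]
0.175 [ 0.5157 -0.3339  0.175 ] [ 0.5245 -0.3259  0.175 ]
0.183 [ 0.6802 -0.3252  0.183 ] [ 0.6844 -0.314   0.183 ]
0.183 [ 0.6864 -0.5197  0.183 ] [ 0.6919 -0.5074  0.183 ]
0.183 [ 0.5225 -0.5247  0.183 ] [ 0.5307 -0.5108  0.183 ]
0.183 [ 0.5154 -0.331   0.183 ] [ 0.5283 -0.3179  0.183 ]
handle tip, root top [ 0.59915951 -0.27165634  0.13382616] [ 0.59942628 -0.31966984  0.14308205]
rest
[0.621  0.3319 0.03  ]
[0.5735 0.1499 0.03  ]
[0.5008 0.1684 0.03  ]
[0.5482 0.3512 0.03  ]
[0.5741 0.1546 0.03  ]
[0.4994 0.1748 0.03  ]
[0.5496 0.3558 0.03  ]
[0.6256 0.3361 0.03  ]
setting [0.60171639 0.24167339 0.04076066] [0.6023765  0.23990259 0.045     ] [0.60200821 0.24398231 0.045     ]
```

```bash
cat >> h.py <<'E'
def plan(target,xdir=None):
    """shift in tool axes (mm) and twist (rad, about tool z) so that tool x dir -> xdir (world yaw vector)"""
    o=r.get_obs();M=R.from_rotvec(o['orientation']).as_matrix()
    d=M.T@(np.asarray(target)-o['tcp_pos'])*1000
    tw=None
    if xdir is not None:
        x=M.T@np.array([*xdir,0.]); tw=np.arctan2(x[1],x[0])
    print('clock',o['clock'],'tcp',o['tcp_pos'].round(4),'rx',M[:,0].round(3),'ry',M[:,1].round(3),'rz',M[:,2].round(4),'w',o['grip_width'],'F',o['contact_force'].round(2)); print('shift mm',d.round(1),'twist',tw)
E
python3 - <<'E'
from h import *
a=np.radians(-88)
plan([.599,-.278,.22],[-np.cos(a),-np.sin(a)])
o=r.get_obs();M=R.from_rotvec(o['orientation']).as_matrix();c=camera_params('wrist')
print(M.T@(c['eye']-o['tcp_pos']), M.T@R.from_rotvec(c['attitude']).as_matrix())
E
```

```text
clock 0.15 tcp [ 0.2699 -0.6182  0.2306] rx [ 0.916  0.4   -0.   ] ry [ 0.4   -0.916 -0.001] rz [-7.0e-04  1.3e-03 -1.0e+00] w 0.08474142001469738 F [-1.1   0.84  1.32]
shift mm [ 437.7 -180.    10.8] twist -1.1939168554890836
[ 0.0682904   0.00069299 -0.14275974] [[ 1.21078955e-03 -9.63964707e-01 -2.66027401e-01]
 [ 9.99999103e-01  1.31931037e-03 -2.29225168e-04]
 [ 5.71937681e-04 -2.66026885e-01  9.63965440e-01]]
```

```bash
cat >> h.py <<'E'
def rows(target,xdir=None,n=8,base=None):
    o=r.get_obs();M=R.from_rotvec(o['orientation']).as_matrix()
    p0=o['tcp_pos'];D=(np.asarray(target)-p0)/n
    tw=0
    if xdir is not None:
        x=M.T@np.array([*xdir,0.]); tw=np.arctan2(x[1],x[0])/n
    for i in range(n):
        print((M.T@D*1000).round(1),round(tw,4)); M=M@R.from_rotvec([0,0,tw]).as_matrix()
E
python3 - <<'E'
from h import *
a=np.radians(-88)
rows([.599,-.27,.23],[-np.cos(a),-np.sin(a)])
E
```

```text
[ 55.1 -23.4   0.1] -0.1492
[ 58.  -15.    0.1] -0.1492
[59.6 -6.2  0.1] -0.1492
[59.8  2.7  0.1] -0.1492
[58.7 11.6  0.1] -0.1492
[56.4 20.2  0.1] -0.1492
[52.7 28.4  0.1] -0.1492
[47.9 35.9  0.1] -0.1492
```

Call:
carry_out(
  motion="0 55 -23 0 -0.149; 0 58 -15 0 -0.149; 0 60 -6 0 -0.149; 0 60 3 0 -0.149; 0 59 12 0 -0.149; 0 56 20 0 -0.149; 0 53 28 0 -0.149; 0 48 36 0 -0.149",
  newtons=60,
)

```text
clock: 1.15
tcp_pos: [0.6012, -0.2694, 0.2311]
orientation: [-2.179, -2.263, 0.0]
contact_force: [0.4, -0.1, 0.4]
grip_width: 0.0853
```

Run:
```python
from h import *
a=np.radians(-88)
c=camera_params('wrist')
cv2.imwrite("pics/w1.png",cv2.cvtColor(grab_frame('wrist'),cv2.COLOR_RGB2BGR))
np.save('w1.npy',c,allow_pickle=True)
plan([.599,-.2836,.23],[-np.cos(a),-np.sin(a)])
```

```text
clock 1.2 tcp [ 0.6073 -0.2593  0.2313] rx [-0.054  0.999  0.006] ry [0.999 0.054 0.005] rz [ 0.0044  0.0061 -1.    ] w 0.08513590757714651 F [4.58 6.71 1.05]
shift mm [-23.9  -9.7   1.1] twist 0.01951185560351549
```

View pics/w1.png

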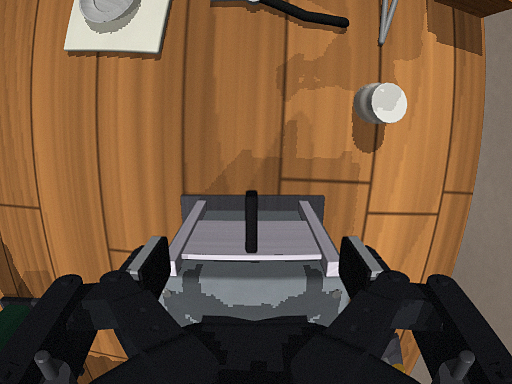

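Run:
```python
from h import *
c=np.load('w1.npy',allow_pickle=True).item()
crop('pics/w1.png',(160,180,350,290),4,'pics/e.png')
T=camera_params('top');S=camera_params('scene')
for n,p,z in [('tip',(250.5,192),.147),('root',(251,254),.147)]: print(n,onz(c,*p,z,rayf))
for n,w,t,s in [('tip',(250.5,192),(340+88/5,180.6),(130+362/5,60+340/5)),('root',(251,254),(340+182/5,130+248/5),(130+322/5,60+288/5))]:
  print(n,tri([(c['eye'],rayf(c,*w)),(T['eye'],ray(T,*t)),(S['eye'],ray(S,*s))]),tri([(c['eye'],rayf(c,*w)),(T['eye'],ray(T,*t))]),tri([(c['eye'],rayf(c,*w)),(S['eye'],ray(S,*s))]))
```

```text
tip [ 0.59924982 -0.26505985  0.147     ]
root [ 0.60157818 -0.31990165  0.147     ]
tip [ 0.59767617 -0.26911733  0.13789786] [ 0.59899698 -0.27464469  0.11874741] [ 0.5987396  -0.26637292  0.14110716]
root [ 0.59932723 -0.32105871  0.14233498] [ 0.60091858 -0.3241821   0.13768069] [ 0.59954865 -0.31904275  0.14433421]
```

View pics/e.png

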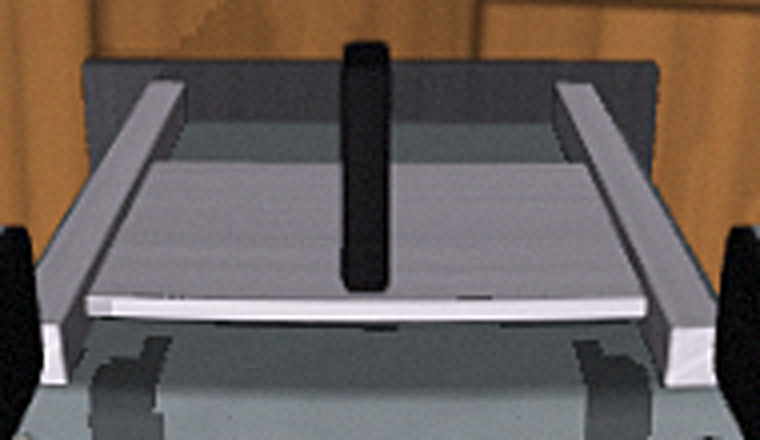

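Call:
carry_out(
  motion="0 -5 0 10 0; 0 -5 0 10 0; 0 -5 0 10 0; 0 0 0 10 0.01; 0 0 0 10 0.01; 0 0 0 0 0; 0 0 0 0 0; 0 0 0 0 0",
)

```text
clock: 2.2
tcp_pos: [0.6011, -0.2857, 0.1819]
orientation: [2.206, 2.235, 0.001]
contact_force: [-0.3, -0.1, -0.7]
grip_width: 0.0857
```

Run:
```python
from h import *
a=np.radians(-88)
plan([.600,-.2845,.119],[-np.cos(a),-np.sin(a)])
c=camera_params('wrist')
cv2.imwrite("pics/w2.png",cv2.cvtColor(grab_frame('wrist'),cv2.COLOR_RGB2BGR))
np.save('w2.npy',c,allow_pickle=True)
plan([.600,-.2845,.119],[-np.cos(a),-np.sin(a)])
```

```text
clock 2.2 tcp [ 0.6011 -0.2857  0.1819] rx [-0.013  1.    -0.   ] ry [1.    0.013 0.001] rz [ 9.e-04 -3.e-04 -1.e+00] w 0.08568845534253408 F [-0.34 -0.07 -0.66]
shift mm [ 1.3 -1.2 62.9] twist -0.021701841683241033
clock 2.25 tcp [ 0.6011 -0.2858  0.1818] rx [-0.013  1.    -0.   ] ry [1.    0.013 0.001] rz [ 8.e-04 -3.e-04 -1.e+00] w 0.08515601403476065 F [ 0.4  -0.74 -0.25]
shift mm [ 1.3 -1.1 62.8] twist -0.02175963806607314
```

View pics/w2.png

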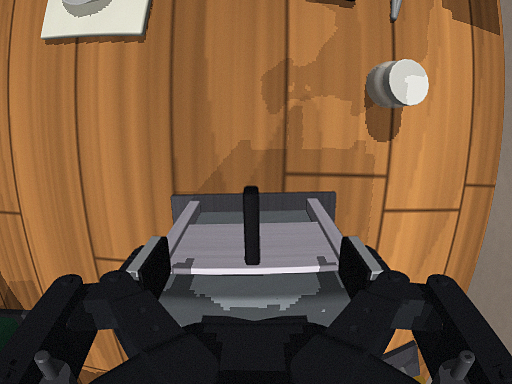

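Run:
```python
from h import *
crop('pics/w2.png',(160,180,350,290),4,'pics/f.png')
```

```text
(no output)
```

View pics/f.png

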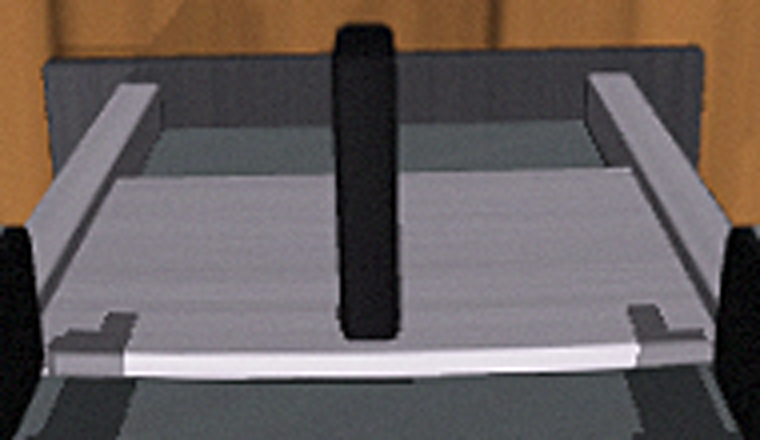

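Run:
```python
from h import *
c=np.load('w2.npy',allow_pickle=True).item()
t=lambda x,y:(x/4+160-.375,y/4+180-.375)
for n,p,z in [('plateL',(45,65),.008),('plateR',(702,50),.008),('tip',(363,27),.147),('root',(370,336),.147),('shutbotL',(112,180),.07),('shutbotR',(630,170),.07)]: print(n,onz(c,*t(*p),z,rayf).round(4))
```

```text
plateL [ 0.5081 -0.312   0.008 ]
plateR [ 0.6946 -0.305   0.008 ]
tip [ 0.5997 -0.2641  0.147 ]
root [ 0.6014 -0.3181  0.147 ]
shutbotL [ 0.5407 -0.3215  0.07  ]
shutbotR [ 0.6616 -0.3173  0.07  ]
```

Call:
carry_out(
  motion="0.3 1 -1 15 -0.01; 0.3 0 0 16 -0.01; 0.3 0 0 16 0; 0.3 0 0 16 0; 1 0 0 0 0; 1 0 0 0 0; 1 0 0 0 0; 1 0 0 0 0",
  newtons=60,
)

```text
clock: 3.25
tcp_pos: [0.5993, -0.285, 0.1188]
orientation: [-2.185, -2.258, 0.001]
contact_force: [-3.3, 0.1, 2.1]
grip_width: 0.0091
```

Run:
```python
from h import *
a=np.radians(-88)
plan([.600,-.2845,.119],[-np.cos(a),-np.sin(a)])
c=camera_params('wrist')
cv2.imwrite("pics/w3.png",cv2.cvtColor(grab_frame('wrist'),cv2.COLOR_RGB2BGR))
```

```text
clock 3.25 tcp [ 0.5993 -0.285   0.1188] rx [-0.033  0.999 -0.   ] ry [ 0.999  0.033 -0.001] rz [-6.e-04 -3.e-04 -1.e+00] w 0.009127442818858885 F [-3.25  0.12  2.1 ]
shift mm [ 0.5  0.7 -0.2] twist -0.0020397483714412763
```

View pics/w3.png

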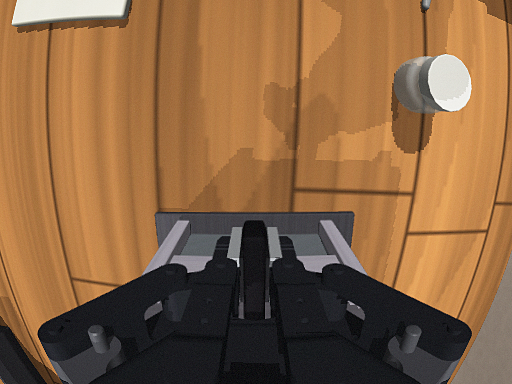

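Call:
carry_out(
  motion="1 0 1 -8 0; 1 0 0 -12 0; 1 0 0 -14 0; 1 0 0 -14 0; 1 0 0 -12 0; 1 0 0 -8 0; 1 0 0 -3 0; 1 0 0 0 0",
)

```text
clock: 4.3
tcp_pos: [0.5994, -0.285, 0.19]
orientation: [-2.184, -2.256, 0.003]
contact_force: [-7.3, 0.5, -2.2]
grip_width: 0.009
```

Call:
carry_out(
  motion="1 0 0 -1 0; 1 0 0 -1 0; 1 0 0 -1 0; 1 0 0 -1 0; 1 0 0 -1 0; 1 0 0 0 0; 1 0 0 0 0; 1 0 0 0 0",
)

```text
clock: 5.3
tcp_pos: [0.5992, -0.2849, 0.1903]
orientation: [-2.182, -2.255, 0.003]
contact_force: [2.2, -4.9, -32.1]
grip_width: 0.0091
```

Call:
carry_out(
  motion="0.3 0 0 0 0; 0 0 0 0 0; 0 0 0 0 0; 0 15 0 0 0; 0 40 0 -5 0; 0 45 0 -15 0; 0 30 0 -15 0; 0 5 0 0 0",
)

```text
clock: 6.3
tcp_pos: [0.5975, -0.1457, 0.2313]
orientation: [2.177, 2.262, 0.005]
contact_force: [-0.2, -0.1, -0.0]
grip_width: 0.0852
```

Run:
```python
from h import *
a=np.radians(-88)
for n in ['wrist','scene']:
  c=camera_params(n); plan([.600,-.2845,.119])
  cv2.imwrite(f"pics/{n}4.png",cv2.cvtColor(grab_frame(n),cv2.COLOR_RGB2BGR))
  np.save(n+'4.npy',c,allow_pickle=True)
crop('pics/scene4.png',(130,60,290,180),5,'pics/b4.png')
```

```text
clock 6.3 tcp [ 0.5975 -0.1457  0.2313] rx [-0.038  0.999  0.   ] ry [0.999 0.038 0.004] rz [ 3.6e-03  6.0e-04 -1.0e+00] w 0.08518197013637087 F [-0.21 -0.11 -0.03]
shift mm [-138.8   -3.2  112.2] twist None
clock 6.35 tcp [ 0.5968 -0.1472  0.2303] rx [-0.036  0.999  0.   ] ry [0.999 0.036 0.002] rz [ 1.9e-03  1.0e-04 -1.0e+00] w 0.08578531369022416 F [ 0.28  1.16 -0.29]
shift mm [-137.3   -2.1  111.2] twist None
```

View pics/b4.png

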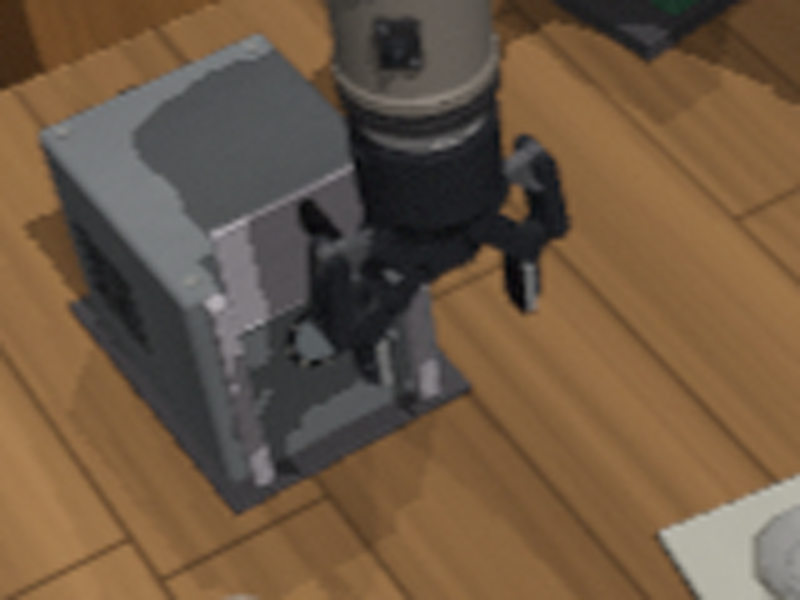

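View pics/wrist4.png

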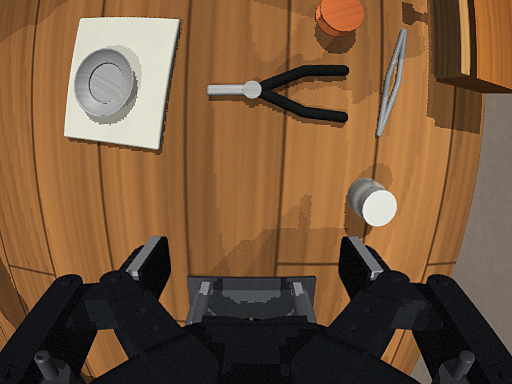

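Run:
```python
from h import *
a=np.radians(-14.65)
print(r.get_obs()['joints'])
rows([.5615,.253,.19],[-np.cos(a),-np.sin(a)])
```

```text
[ 0.43799579  0.40870193 -0.38839145  1.68740843  0.17198372  1.0787347
  0.03131145]
[50.4 -2.6  4.9] -0.1601
[50.2  5.4  4.9] -0.1601
[48.7 13.4  4.9] -0.1601
[45.9 21.   4.9] -0.1601
[42.  28.   4.9] -0.1601
[37.  34.3  4.9] -0.1601
[31.  39.8  4.9] -0.1601
[24.3 44.2  4.9] -0.1601
```

Call:
carry_out(
  motion="0 50 -2.5 5 -0.16; 0 50 5.5 5 -0.16; 0 49 13 5 -0.16; 0 46 21 5 -0.16; 0 42 28 5 -0.16; 0 37 34 5 -0.16; 0 31 40 5 -0.16; 0 24 44 5 -0.16",
)

```text
clock: 7.4
tcp_pos: [0.5627, 0.2511, 0.1881]
orientation: [-0.401, -3.115, 0.002]
contact_force: [0.3, -0.4, -0.2]
grip_width: 0.0855
```

Call:
carry_out(
  motion="0 0 0 0 0; 0 0 0 0 0; 0 0 0 0 0; 0.35 0 0 0 0; 0.35 0 0 0 0; 0.35 0 0 0 0; 0.35 0 0 0 0; 0.35 0 0 0 0",
)

```text
clock: 8.4
tcp_pos: [0.5619, 0.2518, 0.1893]
orientation: [0.404, 3.116, -0.0]
contact_force: [-0.1, 0.4, 0.9]
grip_width: 0.0555
```

Run:
```python
from h import *
a=np.radians(-14.65)
for n in ['wrist','scene']:
  plan([.5615,.253,.19],[-np.cos(a),-np.sin(a)]); c=camera_params(n)
  cv2.imwrite(f"pics/{n}5.png",cv2.cvtColor(grab_frame(n),cv2.COLOR_RGB2BGR))
  np.save(n+'5.npy',c,allow_pickle=True)
crop('pics/scene5.png',(130,60,230,170),5,'pics/b5.png')
```

```text
clock 8.4 tcp [0.5619 0.2518 0.1893] rx [-0.967  0.255 -0.   ] ry [ 0.255  0.967 -0.   ] rz [ 0. -0. -1.] w 0.05554919856780077 F [-0.11  0.4   0.91]
shift mm [ 0.7  1.  -0.7] twist -0.00207758257967512
clock 8.45 tcp [0.5619 0.2518 0.1893] rx [-0.967  0.255 -0.   ] ry [0.255 0.967 0.   ] rz [ 0.  0. -1.] w 0.055479083323907816 F [-0.71 -0.14 -0.85]
shift mm [ 0.7  1.  -0.7] twist -0.002060672939689154
```

View pics/b5.png

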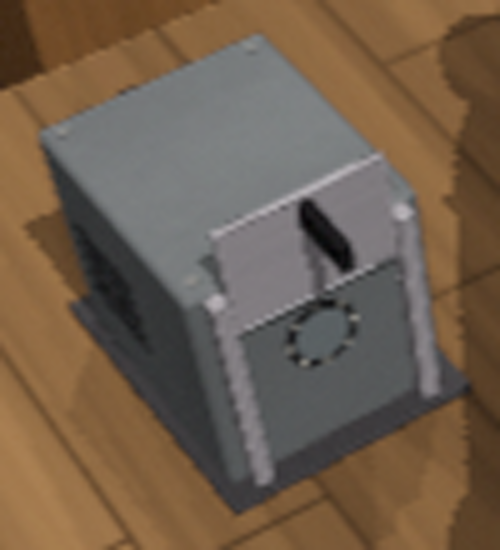

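View pics/wrist5.png

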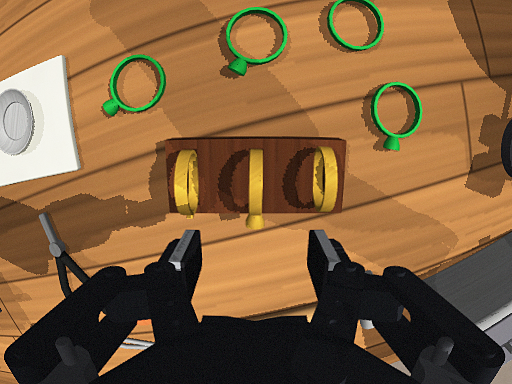

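Run:
```python
from h import *
crop('pics/wrist5.png',(155,125,355,240),4,'pics/g.png')
S=camera_params('scene')
t=lambda x,y:(x/5+130-.4,y/5+60-.4)
print('lens',onz(S,*t(322,333),.1))
# height of handle root top edge / shutter top mid on vertical plane thru shutter front
n=np.array([-.0349,.9994,0])
o=np.array([.605,-.4275,0])
for nm,p,off in [('shut topL',(213,237),.011),('shut topR',(380,157),.011),('botL',(240,333),.011),('botR',(403,258),.011),('handle root',(307,203),.011),('tip top',(350,240),.061),('lens',(322,333),.1-.1)]:
    d=ray(S,*t(*p)); k=((o+n*(.1+off)-S['eye'])@n)/(d@n); print(nm,(S['eye']+k*d).round(4))
```

```text
lens [ 0.60117802 -0.32584752  0.1       ]
shut topL [ 0.6602 -0.3145  0.2243]
shut topR [ 0.5453 -0.3185  0.224 ]
botL [ 0.6583 -0.3146  0.1433]
botR [ 0.54   -0.3187  0.1379]
handle root [ 0.5978 -0.3167  0.2162]
tip top [ 0.5954 -0.2667  0.2238]
lens [ 0.6005 -0.3276  0.0981]
```

View pics/g.png

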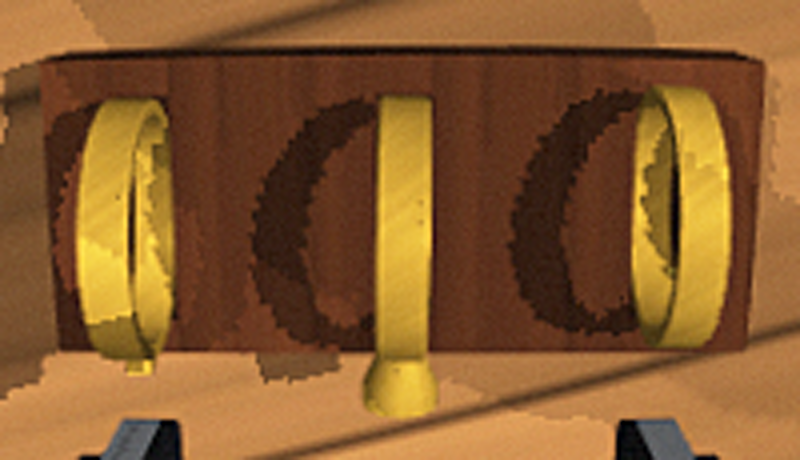

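Run:
```python
from h import *
c=np.load('wrist5.npy',allow_pickle=True).item()
S=np.load('scene5.npy',allow_pickle=True).item()
t=lambda x,y:(x/4+155-.375,y/4+125-.375)
o=r.get_obs();M=R.from_rotvec(o['orientation']).as_matrix()
def f(nm,p,z):
    q=onz(c,*t(*p),z,rayf); print(nm,q.round(4),'tool mm',(M.T@(q-o['tcp_pos'])*1000).round(1))
f('top mid L',(377,220),.078);f('top mid R',(432,220),.078)
f('far L',(379,97),.06);f('far R',(432,97),.06)
f('far L',(379,97),.045);f('far R',(432,97),.045)
f('set L',(363,405),.045);f('set R',(438,408),.045);f('set base far',(402,415),.036);
f('restTL',(42,62),.03);f('restTR',(764,64),.03);f('restBR',(745,350),.03);f('restBL',(58,352),.03)
t2=lambda x,y:(x/5+130-.4,y/5+60-.4)
n=np.array([-.0349,.9994,0]);oo=np.array([.605,-.4275,0])
for nm,p,off in [('h0 tip',(362,345),.061),('h0 root',(322,288),.011),('topL',(237,320),.011),('topR',(395,243),.011)]:
    d=ray(S,*t2(*p)); k=((oo+n*(.1+off)-S['eye'])@n)/(d@n); print(nm,(S['eye']+k*d).round(4))
```

```text
top mid L [0.5538 0.2494 0.078 ] tool mm [  7.3  -4.4 111.3]
top mid R [0.5569 0.2611 0.078 ] tool mm [  7.3   7.7 111.3]
far L [0.5298 0.256  0.06  ] tool mm [ 32.1  -4.2 129.3]
far R [0.5329 0.2678 0.06  ] tool mm [ 32.2   8.  129.3]
far L [0.5316 0.2553 0.045 ] tool mm [ 30.2  -4.4 144.3]
far R [0.5348 0.2677 0.045 ] tool mm [ 30.3   8.5 144.3]
set L [0.6078 0.2307 0.045 ] tool mm [-49.7  -8.8 144.3]
set R [0.6135 0.2493 0.045 ] tool mm [-50.5  10.7 144.3]
set base far [0.6167 0.2389 0.036 ] tool mm [-56.2   1.4 153.3]
restTL [0.5007 0.172  0.03  ] tool mm [ 38.9 -92.9 159.3]
restTR [0.5491 0.3546 0.03  ] tool mm [ 38.7  96.1 159.3]
restBR [0.6256 0.3348 0.03  ] tool mm [-40.4  96.5 159.3]
restBL [0.5778 0.1506 0.03  ] tool mm [-41.1 -93.8 159.3]
h0 tip [ 0.5997 -0.2666  0.1388]
h0 root [ 0.5988 -0.3166  0.1464]
topL [ 0.6581 -0.3146  0.1546]
topR [ 0.544  -0.3186  0.1531]
```

Call:
carry_out(
  motion="0.35 -1 1.5 25 0; 0.35 0 0 35 0; 0.35 0 0 35 0; 0.35 0 0 25 0; 0.35 0 0 15 0; 0.35 0 0 7 0; 0.35 0 0 0 0; 0.35 0 0 0 0",
)

```text
clock: 9.5
tcp_pos: [0.5639, 0.2534, 0.0483]
orientation: [0.404, 3.114, 0.001]
contact_force: [-0.1, 0.1, -0.3]
grip_width: 0.0555
```

Run:
```python
from h import *
plan([.5633,.253,.047])
cv2.imwrite("pics/w6.png",cv2.cvtColor(grab_frame('wrist'),cv2.COLOR_RGB2BGR))
```

```text
clock 9.5 tcp [0.5639 0.2534 0.0483] rx [-0.967  0.255 -0.001] ry [0.255 0.967 0.001] rz [ 1.5e-03  7.0e-04 -1.0e+00] w 0.05554429490487369 F [-0.1  0.1 -0.3]
shift mm [ 0.5 -0.5  1.3] twist None
```

View pics/w6.png

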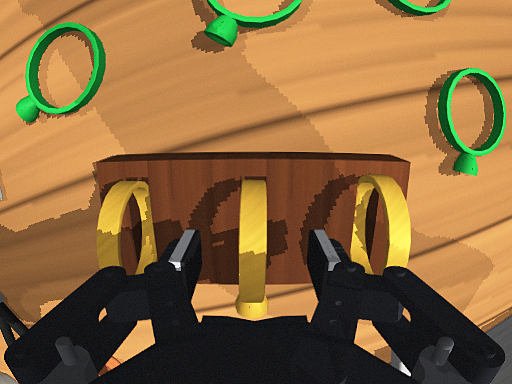

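Call:
carry_out(
  motion="0.6 0 0 0 0; 0.8 0 0 0 0; 1 0 0 0 0; 1 0 0 0 0; 1 0 0 0 0; 1 0 0 0 0; 1 0 0 0 0; 1 0 0 0 0",
  newtons=60,
)

```text
clock: 10.55
tcp_pos: [0.5635, 0.2531, 0.0475]
orientation: [0.404, 3.115, 0.0]
contact_force: [-0.9, 0.1, 2.6]
grip_width: 0.0105
```

Run:
```python
from h import *
plan([.5633,.253,.047])
cv2.imwrite("pics/w7.png",cv2.cvtColor(grab_frame('wrist'),cv2.COLOR_RGB2BGR))
```

```text
clock 10.55 tcp [0.5635 0.2531 0.0475] rx [-0.967  0.255 -0.   ] ry [0.255 0.967 0.   ] rz [ 4.e-04  2.e-04 -1.e+00] w 0.01052856468942061 F [-0.87  0.14  2.56]
shift mm [ 0.1 -0.2  0.5] twist None
```

View pics/w7.png

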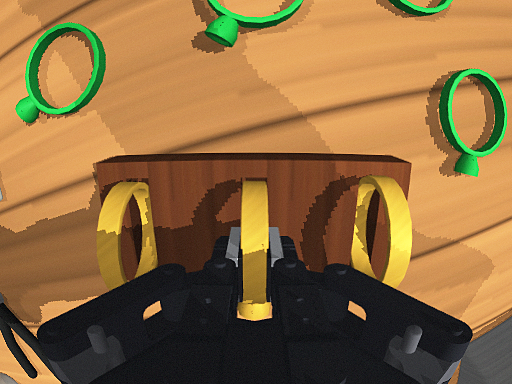

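Call:
carry_out(
  motion="1 0 0 -5 0; 1 0 0 -10 0; 1 0 0 -15 0; 1 0 0 -20 0; 1 0 0 -25 0; 1 0 0 -20 0; 1 0 0 -10 0; 1 0 0 0 0",
)

```text
clock: 11.6
tcp_pos: [0.5637, 0.2531, 0.1531]
orientation: [0.404, 3.114, 0.001]
contact_force: [0.5, 0.3, -1.1]
grip_width: 0.0103
```

Run:
```python
from h import *
a=np.radians(-88)
plan([.5633,.253,.047])
print(r.get_obs()['joints'])
cv2.imwrite("pics/w8.png",cv2.cvtColor(grab_frame('wrist'),cv2.COLOR_RGB2BGR))
cv2.imwrite("pics/s8.png",cv2.cvtColor(grab_frame('scene'),cv2.COLOR_RGB2BGR))
rows([.598,-.15,.16],[-np.cos(a),-np.sin(a)],16)
```

```text
clock 11.6 tcp [0.5637 0.2531 0.1531] rx [-0.967  0.255 -0.001] ry [0.255 0.967 0.001] rz [ 1.2e-03  4.0e-04 -1.0e+00] w 0.010262799792143952 F [ 0.47  0.28 -1.13]
shift mm [  0.5  -0.2 106.1] twist None
[-0.00213507  0.56576862 -0.71630532  1.7339889   0.43095605  1.00390596
  0.43531591]
[ -8.5 -23.8  -0.5] 0.0799
[-10.4 -23.   -0.5] 0.0799
[-12.2 -22.1  -0.5] 0.0799
[-13.9 -21.1  -0.5] 0.0799
[-15.6 -19.9  -0.5] 0.0799
[-17.1 -18.6  -0.5] 0.0799
[-18.5 -17.2  -0.5] 0.0799
[-19.8 -15.6  -0.5] 0.0799
[-21.  -14.   -0.5] 0.0799
[-22.1 -12.3  -0.5] 0.0799
[-23.  -10.5  -0.5] 0.0799
[-23.7  -8.6  -0.5] 0.0799
[-24.4  -6.7  -0.5] 0.0799
[-24.8  -4.7  -0.5] 0.0799
[-25.1  -2.7  -0.5] 0.0799
[-25.2  -0.7  -0.5] 0.0799
```

View pics/w8.png

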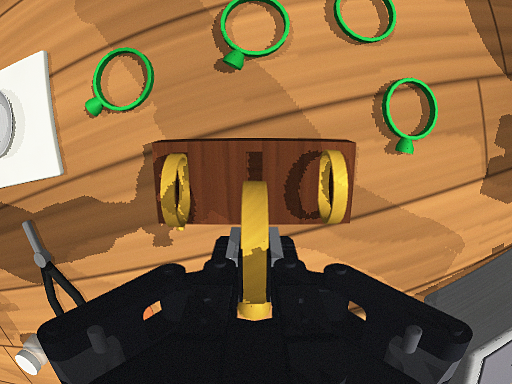

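View pics/s8.png

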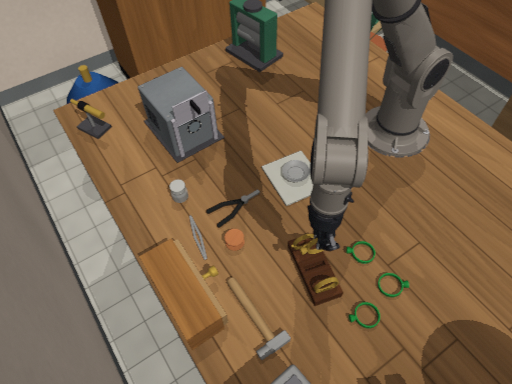

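Call:
carry_out(
  motion="1 -8.5 -24 0 0.08; 1 -10.5 -23 0 0.08; 1 -12 -22 0 0.08; 1 -14 -21 0 0.08; 1 -15.5 -20 0 0.08; 1 -17 -18.5 0 0.08; 1 -18.5 -17 0 0.08; 1 -20 -15.5 0 0.08",
)

```text
clock: 12.7
tcp_pos: [0.581, 0.0502, 0.1524]
orientation: [1.371, 2.827, 0.0]
contact_force: [0.1, 0.2, -0.1]
grip_width: 0.0106
```

Call:
carry_out(
  motion="1 -21 -14 0 0.08; 1 -22 -12.5 0 0.08; 1 -23 -10.5 0 0.08; 1 -23.5 -8.5 0 0.08; 1 -24.5 -6.5 0 0.08; 1 -25 -4.5 0 0.08; 1 -25 -2.5 0 0.08; 1 -20 -0.5 0 0.08",
)

```text
clock: 13.7
tcp_pos: [0.5981, -0.1463, 0.1522]
orientation: [2.191, 2.251, -0.0]
contact_force: [-0.4, 0.3, -1.7]
grip_width: 0.0104
```

Call:
carry_out(
  motion="1 0 0 0 0; 1 0 0 0 0; 1 0 0 0 0; 1 0 0 0 0; 1 0 0 0 0; 1 0 0 0 0; 1 0 0 0 0; 1 0 0 0 0",
)

```text
clock: 14.7
tcp_pos: [0.5981, -0.1441, 0.1523]
orientation: [2.185, 2.258, 0.0]
contact_force: [0.4, 0.2, -0.3]
grip_width: 0.0101
```

Run:
```python
from h import *
a=np.radians(-88)
for n in ['wrist','scene','top']:
  plan([.5973,-.2046,.1025],[-np.cos(a),-np.sin(a)]); c=camera_params(n)
  cv2.imwrite(f"pics/{n}9.png",cv2.cvtColor(grab_frame(n),cv2.COLOR_RGB2BGR))
  np.save(n+'9.npy',c,allow_pickle=True)
crop('pics/scene9.png',(130,60,290,180),5,'pics/b9.png')
crop('pics/top9.png',(300,130,460,230),5,'pics/a9.png')
```

```text
clock 14.7 tcp [ 0.5981 -0.1441  0.1523] rx [-0.033  0.999  0.   ] ry [0.999 0.033 0.   ] rz [ 0.  0. -1.] w 0.010096013475156068 F [ 0.45  0.16 -0.3 ]
shift mm [-60.4  -2.7  49.8] twist -0.0020162692497964307
clock 14.75 tcp [ 0.5981 -0.1441  0.1523] rx [-0.033  0.999 -0.   ] ry [0.999 0.033 0.   ] rz [ 0. -0. -1.] w 0.010171608276790554 F [-0.    0.24 -0.71]
shift mm [-60.4  -2.8  49.8] twist -0.001929623168159825
clock 14.8 tcp [ 0.5981 -0.1441  0.1523] rx [-0.033  0.999 -0.   ] ry [0.999 0.033 0.   ] rz [ 0. -0. -1.] w 0.01010550385633504 F [-0.73  0.33 -0.81]
shift mm [-60.4  -2.8  49.8] twist -0.0019325773924538652
```

View pics/b9.png

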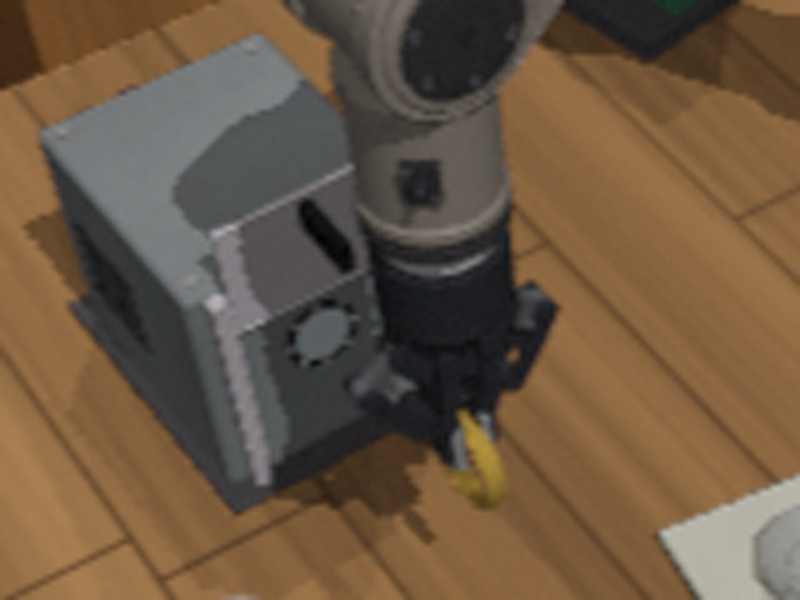

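View pics/wrist9.png

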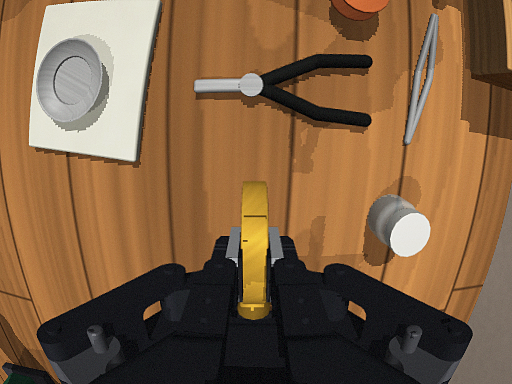

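View pics/a9.png

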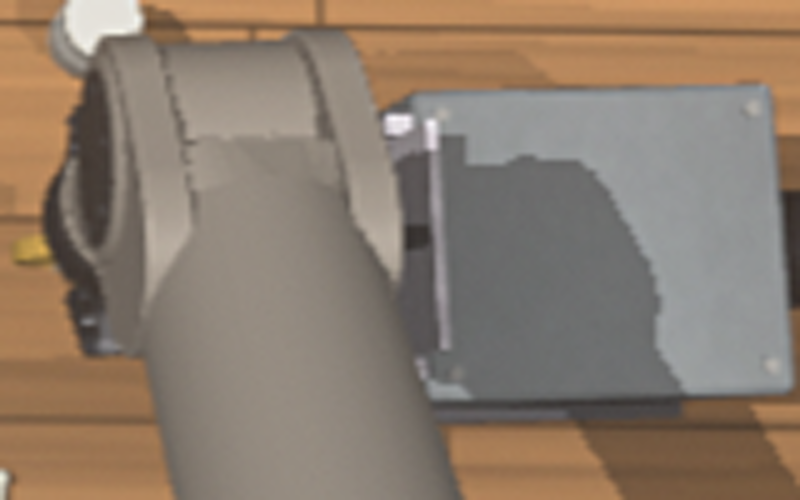

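Run:
```python
from h import *
T=camera_params('top');S=camera_params('scene')
ta=lambda x,y:(x/5+340-.4,y/5+130-.4); tb=lambda x,y:(x/5+130-.4,y/5+60-.4)
n=np.array([-.0349,.9994,0])
for P in ([onz(T,*ta(*p),.173) for p in [(199,124),(213,369)]],[onz(S,*tb(*p),.173) for p in [(214,302),(402,212)]]):
    m=(P[0]+P[1])/2; print(np.array(P).round(4),'lens est',(m-n*.007).round(4))
    d=P[0]-P[1];print(np.degrees(np.arctan2(d[1],d[0])))
c=np.load('wrist9.npy',allow_pickle=True).item()
o=r.get_obs();M=R.from_rotvec(o['orientation']).as_matrix()
th=np.linspace(0,2*np.pi,721)
for cx,cz in [(0,2.5),(-2,2.5),(2,2.5),(0,0)]:
  pts=np.array([[(cx+33*np.cos(t))/1e3,0,(cz+33*np.sin(t))/1e3] for t in th])
  q=projf(c,o['tcp_pos']+pts@M.T); 
  rim=np.array([[(cx-47)/1e3,.010*np.cos(t),(cz+10*np.sin(t))/1e3] for t in th])
  q2=projf(c,o['tcp_pos']+rim@M.T)
  print(cx,cz,'far row',q[:,1].min().round(2),'set rows',q2[:,1].min().round(1),q2[:,1].max().round(1),'cols',q2[:,0].min().round(1),q2[:,0].max().round(1))
crop('pics/wrist9.png',(215,170,295,330),5,'pics/k.png')
```

```text
[[ 0.665  -0.3213  0.173 ]
 [ 0.5322 -0.3259  0.173 ]] lens est [ 0.5989 -0.3306  0.173 ]
1.9566803173024092
[[ 0.6683 -0.318   0.173 ]
 [ 0.5352 -0.3206  0.173 ]] lens est [ 0.602  -0.3263  0.173 ]
1.097801394258471
0 2.5 far row 178.76 set rows 300.3 320.2 cols 235.6 268.7
-2 2.5 far row 182.45 set rows 302.8 322.7 cols 235.7 268.6
2 2.5 far row 175.04 set rows 297.8 317.6 cols 235.5 268.8
0 0 far row 179.84 set rows 302.6 322.9 cols 235.4 268.8
```

View pics/k.png

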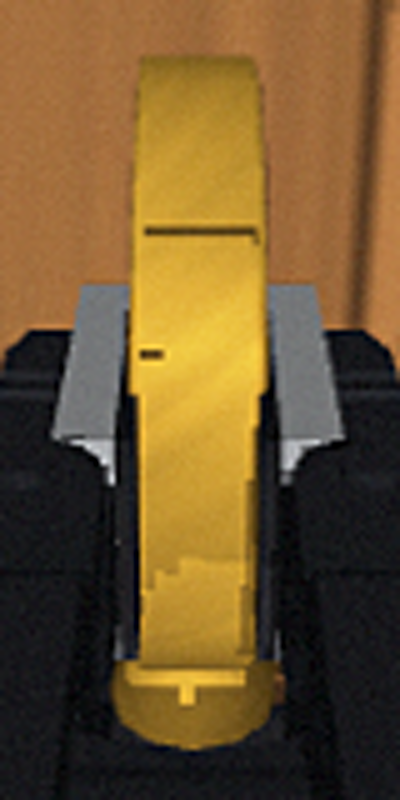

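Run:
```python
from h import *
n=np.array([-.0349,.9994,0])
t=lambda x,y:(x/4+160-.375,y/4+180-.375)
c=np.load('w2.npy',allow_pickle=True).item()
for nm,p,z,off in [('tip',(364,25),.1505,.061),('root',(370,338),.1505,.011),('tip',(364,25),.147,.061),('root',(370,338),.147,.011),('plate',(373,57),.008,.02),('guideL foot',(140,84),.008,.025),('guideR foot',(610,73),.008,.025)]:
    print('w2',nm,(onz(c,*t(*p),z,rayf)-n*off).round(4))
c=np.load('w1.npy',allow_pickle=True).item()
for nm,p,z,off in [('tip',(366,42),.1505,.061),('root',(364,290),.1505,.011),('plate',(370,60),.008,.02),('gtopL',(58,325),.173,.014),('gtopR',(692,327),.173,.014),('gbackL',(55,383),.173,.0),('gbackR',(692,385),.173,0),('shut top front',(366,297),.1575,.011)]:
    print('w1',nm,(onz(c,*t(*p),z,rayf)-n*off).round(4))
crop('pics/wrist4.png',(170,260,340,335),4,'pics/m.png')
```

```text
w2 tip [ 0.602  -0.3239  0.1505]
w2 root [ 0.6018 -0.3275  0.1505]
w2 tip [ 0.602  -0.3247  0.147 ]
w2 root [ 0.6018 -0.3295  0.147 ]
w2 plate [ 0.6021 -0.3283  0.008 ]
w2 guideL foot [ 0.5366 -0.3421  0.008 ]
w2 guideR foot [ 0.669 -0.337  0.008]
w1 tip [ 0.6018 -0.3235  0.1505]
w1 root [ 0.6016 -0.3273  0.1505]
w1 plate [ 0.6019 -0.3269  0.008 ]
w1 gtopL [ 0.5418 -0.3302  0.173 ]
w1 gtopR [ 0.666  -0.3258  0.173 ]
w1 gbackL [ 0.5396 -0.3298  0.173 ]
w1 gbackR [ 0.6676 -0.3252  0.173 ]
w1 shut top front [ 0.602  -0.3253  0.1575]
```

View pics/m.png

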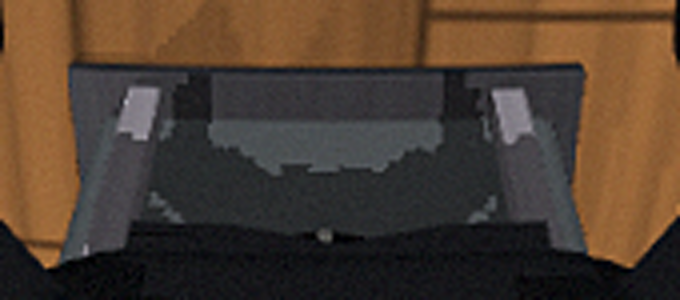

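Call:
carry_out(
  motion="1 0 -1 10 0; 1 0 -1 15 0; 1 0 -1 15 0; 1 0 0 10 -0.002; 1 -5 0 0 0; 1 -10 0 0 0; 1 -12 0 0 0; 1 -12 0 0 0",
)

```text
clock: 15.85
tcp_pos: [0.5967, -0.1847, 0.1028]
orientation: [2.183, 2.258, 0.0]
contact_force: [-0.7, 1.1, 0.2]
grip_width: 0.0104
```

Call:
carry_out(
  motion="1 -10 0 0 0; 1 -7 0 0 0; 1 -3 0 0 0; 1 -1.5 0 0 0; 1 0 0 0 0; 1 0 0 0 0; 1 0 0 0 0; 1 0 0 0 0",
)

```text
clock: 16.85
tcp_pos: [0.5972, -0.2045, 0.1023]
orientation: [2.182, 2.26, 0.0]
contact_force: [0.2, -0.4, -1.1]
grip_width: 0.0106
```

Run:
```python
from h import *
a=np.radians(-88)
for n in ['wrist','scene','top']:
  plan([.597,-.2046,.1025],[-np.cos(a),-np.sin(a)]); c=camera_params(n)
  cv2.imwrite(f"pics/{n}10.png",cv2.cvtColor(grab_frame(n),cv2.COLOR_RGB2BGR))
  np.save(n+'10.npy',c,allow_pickle=True)
crop('pics/scene10.png',(130,60,290,180),5,'pics/b10.png')
```

```text
clock 16.85 tcp [ 0.5972 -0.2045  0.1023] rx [-0.035  0.999  0.   ] ry [0.999 0.035 0.   ] rz [ 1.e-04  0.e+00 -1.e+00] w 0.01062866460831719 F [ 0.24 -0.4  -1.14]
shift mm [-0.1 -0.2 -0.2] twist 0.00037363036060050466
clock 16.9 tcp [ 0.5972 -0.2046  0.1023] rx [-0.035  0.999 -0.   ] ry [0.999 0.035 0.   ] rz [ 1.e-04  0.e+00 -1.e+00] w 0.010209773904318405 F [ 0.32 -0.39 -0.56]
shift mm [-0.  -0.2 -0.2] twist 0.00018118233962067693
clock 16.95 tcp [ 0.5972 -0.2046  0.1023] rx [-0.035  0.999 -0.   ] ry [0.999 0.035 0.   ] rz [ 1.e-04 -0.e+00 -1.e+00] w 0.009833330372664918 F [ 0.06  0.51 -1.24]
shift mm [ 0.  -0.2 -0.2] twist 0.00017264168732641878
```

View pics/b10.png

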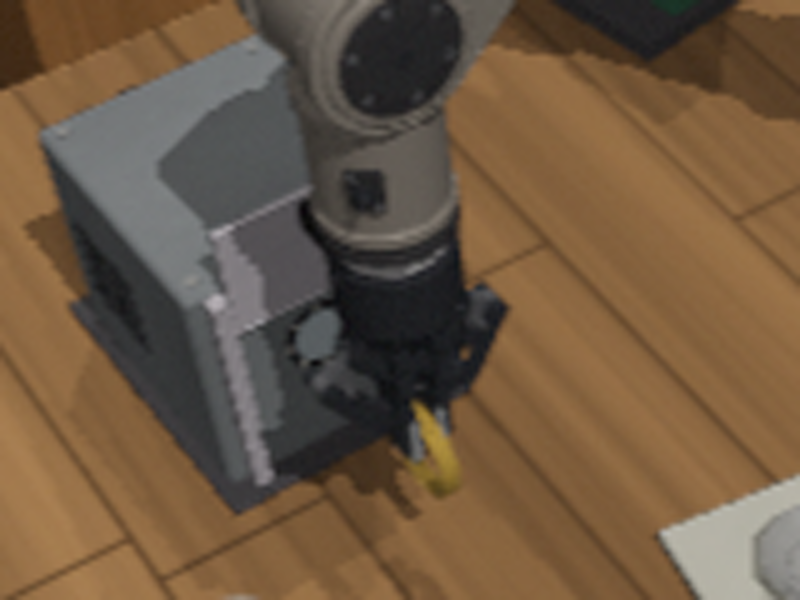

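View pics/wrist10.png

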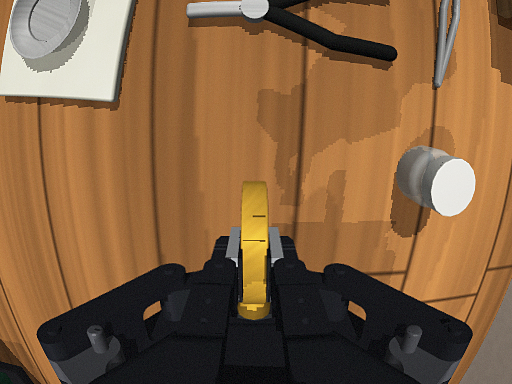

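View pics/top10.png

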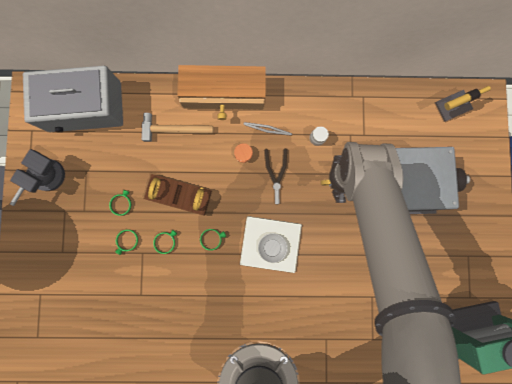

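Run:
```python
from h import *
for n in ('scene','top'):
  c=np.load(n+'10.npy',allow_pickle=True).item()
  im=cv2.cvtColor(cv2.imread(f'pics/{n}10.png'),cv2.COLOR_BGR2HSV)
  m=cv2.inRange(im,(20,120,60),(32,255,255)); 
  k,l,s,ce=cv2.connectedComponentsWithStats(m)
  for i in range(1,k):
    if s[i,4]>15: print(n,s[i],ce[i].round(1))
  th=np.linspace(0,2*np.pi,361)
  o=r.get_obs();M=R.from_rotvec(o['orientation']).as_matrix()
  pts=np.array([[(-.5+33*np.cos(t))/1e3,y,(2.5+33*np.sin(t))/1e3] for t in th for y in(-.006,.006)])
  q=proj(c,o['tcp_pos']+pts@M.T); print('pred',q.min(0).round(1),q.max(0).round(1))
```

```text
scene [ 78  65  13  17 129] [84.6 72.8]
scene [70 99  9  6 29] [ 73.9 101.7]
scene [ 84 105  20  14 141] [ 93.7 111.2]
scene [212 140  10  19  90] [216.7 150.5]
scene [291 234  25  16 165] [303.5 240.8]
scene [202 266  16  13 107] [210.5 272.4]
scene [314 277  24  16 194] [326.  284.2]
pred [206.7 138.5] [221.7 159.4]
top [479  86  11   7  41] [484.3  89.3]
top [445  93  26  16 175] [458.3 100.9]
top [218 105   8  14  65] [221.7 112.5]
top [149 178  11  21 134] [153.4 187.9]
top [322 180   8   5  31] [325.7 181.8]
top [193 188  10  22 119] [197.7 199.1]
pred [319.4 178.2] [343.  184.8]
```

Run:
```python
from h import *
im=cv2.imread('pics/top10.png'); 
for v in (180,181,182,183): print([tuple(int(a) for a in im[v,u]) for u in range(316,327)])
im=cv2.imread('pics/scene10.png')
for v in (152,154): print([tuple(int(a) for a in im[v,u]) for u in range(216,226)])
for u in (216,218): print([tuple(int(a) for a in im[v,u]) for v in range(154,163)])
```

```text
[(76, 112, 150), (77, 111, 150), (76, 112, 152), (82, 119, 162), (78, 114, 154), (74, 118, 154), (76, 128, 165), (78, 138, 176), (77, 146, 182), (71, 138, 171), (78, 152, 192)]
[(87, 130, 174), (88, 129, 175), (87, 129, 176), (87, 129, 175), (79, 122, 162), (69, 124, 157), (69, 135, 169), (75, 147, 183), (75, 152, 188), (78, 154, 192), (80, 160, 200)]
[(90, 131, 180), (90, 131, 179), (90, 132, 180), (89, 132, 180), (79, 122, 163), (69, 125, 157), (70, 137, 170), (75, 148, 185), (78, 156, 194), (81, 160, 198), (81, 163, 203)]
[(86, 129, 175), (87, 127, 174), (86, 128, 174), (87, 128, 174), (77, 121, 161), (68, 123, 156), (69, 135, 168), (72, 142, 179), (76, 151, 188), (77, 155, 193), (80, 160, 199)]
[(54, 88, 120), (50, 107, 137), (55, 128, 158), (55, 129, 158), (54, 128, 157), (54, 111, 141), (54, 88, 123), (55, 89, 120), (55, 88, 121), (52, 85, 117)]
[(50, 106, 134), (55, 101, 131), (50, 109, 139), (50, 119, 147), (49, 116, 144), (50, 108, 138), (54, 96, 129), (58, 90, 125), (56, 89, 123), (54, 87, 120)]
[(50, 106, 134), (42, 101, 127), (30, 75, 96), (28, 72, 92), (35, 77, 103), (58, 94, 128), (66, 105, 141), (64, 103, 139), (64, 102, 138)]
[(50, 109, 139), (46, 105, 130), (36, 88, 112), (33, 78, 97), (31, 68, 88), (42, 80, 107), (63, 101, 136), (61, 101, 137), (64, 103, 140)]
```

Run:
```python
from bench import r
o=r.get_obs();print(o['clock'],o['tcp_pos'],abs(o['qvel']).max(),o['grip_width'])
print(r.hand_in())
```

```text
17.0 [ 0.59720823 -0.20462297  0.10230894] 0.0014804309250289302 0.010606342409527169
the job is handed in; nothing more can be done
None
```

I raised the shutter, then took the bangle with the cup setting out of the middle slot. It is now held upright in front of the lens, and I handed the job in at 17.0 s.

- **Shutter:** I lifted it by its handle until it met the stop, where it pushed back with about 32 N. It travelled about 71 mm rather than 75 mm. I put that down to it starting about 4 mm up, which I did not measure. A later picture shows it still up with the lens uncovered.
- **Bangle pose:** By my estimate the setting's face is 75 mm from the lens, centred on it, and pointing straight at it. The tool was within 0.2 mm and 0.0004 rad of the pose I aimed for.
- **At hand-in:** The arm was motionless with no meaningful contact force on it. The grip width held at about 10.5 mm, and the wrist pictures showed no slip.
- **Surroundings:** The last overhead picture shows the other bangles and the bench clutter where they were.

**Disagreements:** The cameras place the lens within about 2–4 mm of each other, so I used a consensus. The scene camera put the distance about 1 mm short of 75 mm, and the top camera about 2 mm over. The top camera also put the lens about 2.6 mm to one side, which I did not correct for because the scene and wrist cameras and the handle grip put the lens close to where I aimed.

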